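# Mesh a box lid's hinge knuckles and hold for the pin

## Task

A wooden box is clamped in the bench vise with three hinge knuckles along its back rim. Of the two lids lying on the bench, pick up by its pull the one whose two knuckles fit between those three, and press it down onto the rim until it sits fully home and level with all the knuckle holes in one line. Finish while holding it like that, the pull still in the gripper and the lid pressed down firmly, ready for somebody to drive in the pin; leave the other lid and everything else on the bench where it is.

Things in the scene. Friction and masses are not known exactly. Their poses are not given: they have to be found in the camera images.
- lid: loose wooden lid with two hinge knuckles, the one that fits; upright on the bench left or right of the vise, 0.18 to 0.3 kg. Origin: centre of its underside, z up, x to its hinge edge (away from the robot within 40 deg). Slab 84 (x) x 130 (y) x 20 mm, z 14 to 34; its underside sits on the rim. Below it, z 0 to 14, a bevelled locating lip, 61 x 107 at the bottom, 66 x 112 at the top
- lid_pull (a point): point in the lid's wooden bar pull, at (0, 0, 54) mm in the lid's frame, axes as lid. The pull stands in the middle of the slab: 18 wide (x) x 56 long (y) x 28 mm tall (z 34 to 62), solid, so gripped across x from above
- lid_axis (a point): middle of the lid's knuckle axis, at (51, 0, 14) mm in the lid's frame, axes as lid; y runs along the holes. Steel leaf on the slab's back edge with two knuckles, centred 15 mm either side of this point; each 13 long, 10 in diameter, 5 mm bore, ends chamfered
- other_lid: loose lid of the same outline, pull and frame as lid but with three knuckles (centred at y = -30, 0, +30 mm), which would clash with those of the box. Lies on the other side of the vise; to be left alone
- box: open wooden box held immovably, front and back, in the green bench vise: 84 (x) x 130 (y) x 76 mm tall, walls 8, mouth 68 x 114. Origin: centre of its underside, z up, x to its hinge (away from the robot within 15 deg). Flat rim 76 mm above the origin, 181 above the bench; vise jaws end 30 below the rim. Lid home: its origin at (0, 0, 62) mm here, axes parallel, lip play 1.2 mm a side
- box_axis (a point): middle of the box's knuckle axis, at (51, 0, 76) mm in the box's frame, level with the rim, axes as box; y runs along the holes. Three knuckles like the lid's, centred at y = -30, 0, +30 mm; the lid's two go down from above into the 17 mm gaps between them, 2 mm play each side
- graver_a: graver (orange-brown wooden handle, 140 mm long overall, 23 thick), between robot and vise, to the left; origin under the ferrule. Bystander.
- graver_b: the same kind of graver, between robot and vise, to the right. Bystander.
- graver_c: the same kind of graver, near the far edge of the bench, left of the vise. Bystander.
- pin_tray: small dark wooden tray 75 x 110 x 20 with three hinge pins in it, near the far edge right of the vise; origin centre of underside. Bystander.
- glue_jar: glue jar, 60 diameter, 75 tall, far left; origin centre of underside. Bystander.
- hammer: hammer 240 long lying at the far right. Bystander.
- carton: white carton 120 x 200 x 65, left side of the bench; origin centre of underside. Bystander.

How it is judged (in metres and radians):
On the way, in this order (a step that is already met when the one before it is completed fails the run):
1. the right lid is lifted by its pull clear of the bench (contact force between the fingers and lid above 5 N and z of the grasp point in the frame of lid_pull below 0.022 m and height (world z) of lid above 0.04 m), for 0.2 s.
2. the lid sits on the rim, level, knuckles meshed and holes in line, still in the gripper (x of lid_axis in the frame of box_axis between -0.0025 and 0.0025 m and z of lid_axis in the frame of box_axis between -0.0025 and 0.0025 m and y of lid_axis in the frame of box_axis between -0.004 and 0.004 m and angle between the y axis of lid_axis and the y axis of box_axis, either way round below 0.04 rad and angle between lid's own z axis and vertical below 0.03 rad and contact force between the fingers and lid above 5 N and z of the grasp point in the frame of lid_pull below 0.022 m), for 0.2 s.
At the end, for the whole second after the job is handed in: Two-knuckle lid home on the box: knuckle axes within 2.5 mm across and in height, 4 mm along, parallel to 0.04 rad; lid level to 0.03 rad, at rest; pull still gripped (over 5 N, TCP at most 22 mm above lid_pull); lid pressed on the box with over 6 N, own weight included (all of step 2 and contact force between lid and box above 6 N and linear speed of lid below 0.01 m/s); the arm keeps its last pose, push and grip.
It fails at once if the other lid is moved by more than 20 mm (distance of other_lid from where it was at the start of the episode above 0.02 m).
It fails at once if a bystander on the bench is moved by more than 30 mm (distance of any of graver_a, graver_b, graver_c, pin_tray, glue_jar, hammer, carton from where it was at the start of the episode above 0.03 m).
It also fails if it takes over 42 s, if anything falls off the work surface, if the arm or the gripper's body presses on something with over 40 N, if the wrist force passes 120 N, or if a joint passes its speed limit or range.

## Robot

A 7-joint arm with a two-finger parallel gripper is mounted at the origin on the work surface. World frame = base frame: x ahead of the robot, y to its left, z up, the work surface at z = 0. Lengths are in mm, angles in rad, forces in N, time in s.
With the tool pointing down it reaches from about 350 to 900 mm from the base axis. Payload 19.9 kg.
Tool frame: the origin (TCP) lies between the finger pads, 19 mm behind the fingertips; this is the grasp point; z points along the fingers, x is the direction in which the jaws open and shut, and the axes are right-handed (so a half turn about z gives the same grasp; the last joint's range is limited). The gripper opens to 85 mm and grips with 20 to 120 N. Pads are 22 mm wide; open, the fingers measure 114 mm over their backs; the gripper's body (76 mm by 85 mm) begins 54 mm behind the grasp point. The pads swing forward as they close: fully open they stand 13 mm farther back than shut.
Start: joints at [1.085, 0.417, -0.01, 1.614, 0.005, 1.111, -0.053], TCP at [268.353, -564.438, 249.96] pointing down, gripper open.
Joint ranges: [-2.81, 2.81], [-0.39, 2.02], [-1.27, 1.25], [0.06, 2.57], [-1.19, 4.33], [0.19, 2], [-2.82, 2.82]. Speed limits (rad/s): [1.89, 1.89, 2.39, 2.39, 3.01, 3.01, 3.01].

## Interface

Orientations are given as a unit quaternion [w, x, y, z].
In Python, from plant import env gives the robot as it stands.
- The arm moves only by the tool carry_out, never from a script. Its argument "series" is a list of rows, each an object of numbers: "gripper": the opening, from 0 (shut) to 1 (fully open); "tx", "ty", "tz": the shift along the tool's x, y, z in mm; "yaw": the turn about the tool's z in degrees. In form: [{"gripper": .., "tx": .., "ty": .., "tz": .., "yaw": ..}, ...]. A call has 1 to 10 rows; each row shifts and turns the commanded pose from where the row before left it, along the tool's axes as they then stand; what a row does not reach is not made up. A row lasts 1/12 s, in which the tool goes at most 41.7 mm and 7.16 degrees, less where a joint would pass 70% of its speed; a pose out of reach is approached as far as the arm can. A call with a gripper value outside its range is refused whole. The fingers move at their own pace and stop on an object; "force" is the grip in N (left out, the last holds). Time passes only in rows, so rows that do not move let the fingers close. It gives the time, the measured TCP pose, the force and the opening at its end, in the units of the state.
- env.state(): the state, without advancing time (a new reading comes with each control period).
- env.get_image(name): name is "side" or "top"; returns a dict with "frame" (384x512x3 uint8, red, green, blue), "z_map" (384x512 float32, mm along the optical axis (not along the pixel's ray), 0 where there is no reading), "camera_matrix" (3x3 intrinsics, pixels), "R" (3x3) and "t" (3): a world point X has camera coordinates R X + t. Camera axes: x right, y down, z forward; pixel columns grow to the right and rows downward; lengths in mm; the calibration is good to about 2 mm. A picture is of the moment at which its call begins.
- env.close_job(): hands the job in, once; it reports no verdict.
Trained networks look in a picture, given as the dict that the camera call returned (one of the last four; its "shot" number tells which), for a name from the list of things; names that differ only in an ending like _2 or _b are one class to them, and where a whole thing is asked for, a point or a joint stands for the part that bears it (a point fixed in the world has none). Each returns a list of dicts, best first, with "confidence" (0 to 1); they miss things now and then, are a little off and sometimes report something else, mostly with a low value. They report only what shows in the picture. A call takes as long as a camera call.
- env.recognise(label, picture): "centre" ([row, column] in pixels, amid what is visible of it).
The state is a dict: "clock": time; "joint_positions": joint angles; "qvel": joint speeds; "joint_efforts": joint torques, N m; "tcp_pos": TCP position; "ee_rot": TCP orientation; "contact_force": force on the tool from outside, world axes, zero at the start; "moment": the same for the moment, N m; "gripper_width": opening from 0.0 (shut) to 1.0 (fully open).
Only numpy, scipy, OpenCV 4.12 (cv2) and the standard library are available. Lean on these libraries where they do the work, as an engineer would, in place of code of your own. Each camera call takes 0.05 s, during which the arm holds its last target. There are 200 camera calls.

## Working session

There is one attempt and no reset: what is moved stays moved. The work goes in short steps, Python scripts to look and compute and a tool call to move; the robot and the scene stay as the last step left them, time stands still between calls to the robot, and variables do not carry over. Pictures are saved under pics/ and viewed, about 8 in all and at most 12, crops included, and the job is handed in when it is done.

Besides the shell and the picture viewer there is one more tool, called after ">>>" as a command line: name --argument value ..., lists and objects as JSON in quotes. carry_out: Moves the arm, as the interface text tells. Its arguments: {"type":"object","properties":{"series":{"type":"array","items":{"type":"object","properties":{"gripper":{"type":"number"},"tx":{"type":"number"},"ty":{"type":"number"},"tz":{"type":"number"},"yaw":{"type":"number"}}}},"force":{"type":"number"}},"required":["series"]}

```bash
mkdir -p pics; ls
cat > h.py <<'E'
import numpy as np, cv2
from plant import env
def cloud(p):
    z=p["z_map"].astype(float);K=p["camera_matrix"];v,u=np.indices(z.shape)
    c=np.stack([(u-K[0,2])/K[0,0]*z,(v-K[1,2])/K[1,1]*z,z],-1)
    w=(c-p["t"])@p["R"]; w[z==0]=np.nan
    return w
def save(p,n): cv2.imwrite("pics/"+n,p["frame"][:,:,::-1])
E
python3 - <<'E'
from h import *
s=env.state();print({k:np.round(v,3) for k,v in s.items()})
ps={n:env.get_image(n) for n in("top","side")}
a=np.hstack([ps["top"]["frame"],ps["side"]["frame"]])
for n,p in ps.items():
    print(n,np.round(-p["R"].T@p["t"]),np.round(p["R"],2).tolist())
    save(p,n+"0.png");w=cloud(p);np.savez(n+"0.npz",w=w,f=p["frame"])
    for l in["lid","other_lid","box","lid_pull","lid_axis","box_axis"]:
        for d in env.recognise(l,p)[:3]:
            r,c=np.round(d["centre"]).astype(int);print(l,r,c,round(d["confidence"],2),np.round(w[r,c]))
E
```

```text
pics
{'clock': np.float64(0.0), 'joint_positions': array([ 1.085,  0.418, -0.01 ,  1.614,  0.005,  1.111, -0.053]), 'qvel': array([ 0.001, -0.   , -0.   ,  0.002, -0.001,  0.001, -0.001]), 'joint_efforts': array([-1.0000e-03, -8.6445e+01,  6.7900e-01, -4.3490e+01,  1.9000e-02,
        7.0000e-03,  0.0000e+00]), 'tcp_pos': array([ 268.204, -564.174,  249.371]), 'ee_rot': array([-0.   ,  0.845, -0.534, -0.001]), 'contact_force': array([-0.017,  0.172,  0.159]), 'moment': array([ 0.029,  0.043, -0.007]), 'gripper_width': np.float64(1.001)}
top [ 218.   57. 1415.] [[-0.11, -0.99, 0.0], [-0.97, 0.11, -0.22], [0.22, -0.03, -0.97]]
lid 210 169 0.97 [482. 321.  56.]
other_lid 193 341 0.71 [ 474. -313.   53.]
box 162 249 0.76 [614.  13. 109.]
lid_pull 209 171 0.75 [483. 313.  62.]
lid_axis 207 170 0.74 [492. 316.  59.]
box_axis 166 252 0.85 [596.   4. 115.]
box_axis 179 136 0.22 [607. 430.  74.]
side [-112.  700.  799.] [[-0.72, -0.7, 0.02], [-0.43, 0.42, -0.8], [0.55, -0.58, -0.6]]
lid 259 186 0.91 [484. 339.  51.]
other_lid 175 326 0.64 [ 465. -293.   34.]
box 168 236 0.78 [631.  11. 127.]
box 317 97 0.67 [475. 595.  64.]
lid_pull 262 190 0.89 [482. 328.  33.]
box_axis 167 237 0.79 [629.   9. 131.]
```

Run:
```python
import cv2,numpy as np
t=cv2.imread("pics/top0.png");s=cv2.imread("pics/side0.png")
c=lambda i,r,cc,n:cv2.resize(i[r-n*3//4:r+n*3//4,cc-n:cc+n],(400,300),interpolation=cv2.INTER_CUBIC)
cv2.imwrite("pics/v1.png",np.vstack([np.hstack([c(t,205,169,40),c(t,190,341,40)]),np.hstack([c(t,162,249,40),cv2.resize(s,(400,300))])]))
```

```text
(no output)
```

View pics/v1.png

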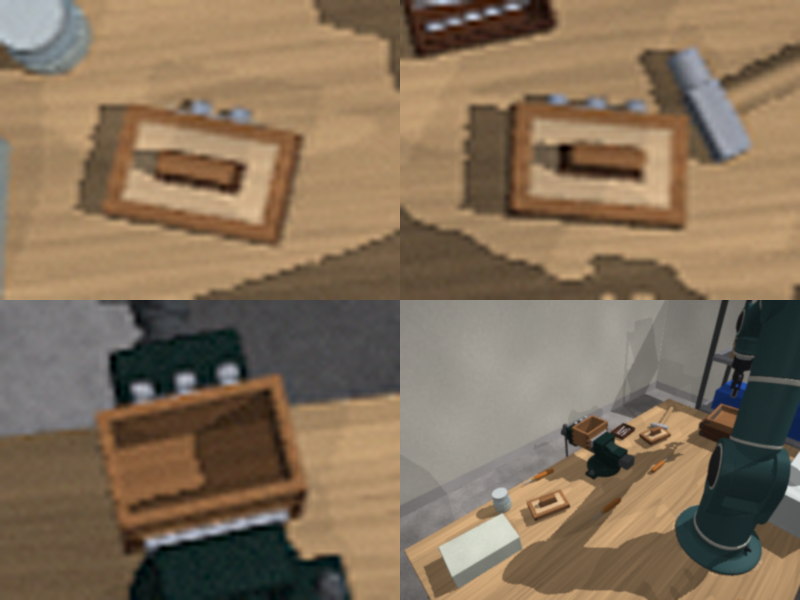

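View pics/top0.png

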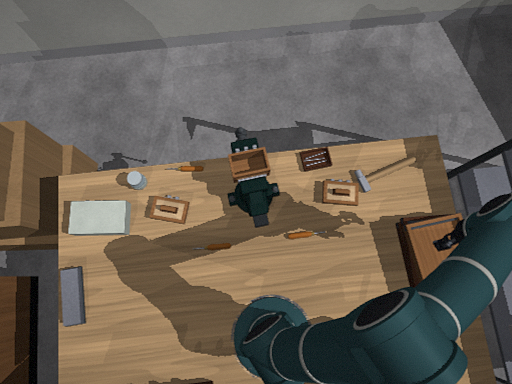

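```bash
cat >> h.py <<'E'
def rect(w,c,zr,R=110):
    m=(np.hypot(w[...,0]-c[0],w[...,1]-c[1])<R)&(w[...,2]>zr[0])&(w[...,2]<zr[1])
    q=w[m]; r=cv2.minAreaRect(q[:,:2].astype(np.float32)); (cx,cy),(a,b),t=r
    # angle of the x axis (short side), in (-45,45) about world x
    th=t if a<b else t+90
    th=(th+90)%180-90
    return np.round([cx,cy,min(a,b),max(a,b),th,np.median(q[:,2]),len(q)],1)
E
python3 - <<'E'
from h import *
for n in("top","side"):
    w=np.load(n+"0.npz")["w"]
    print(n,"lid",rect(w,(483,315),(26,44)),"pull",rect(w,(483,315),(54,72),50))
    print("box",rect(w,(620,10),(174,190)))
    m=(np.hypot(w[...,0]-620,w[...,1]-10)<110)&(w[...,2]>150);print(np.histogram(w[m][:,2],bins=range(150,200,5)))
E
```

```text
top lid [489.9 324.6  86.1 133.3 -16.7  34.2 720. ] pull [488.9 325.1  17.6  54.6 -15.5  60.9  75. ]
box [598.9  15.7  98.9 129.7   6.2 180.4 353. ]
(array([132,  32,  36,  28,  36, 146, 180,  18,   0]), array([150, 155, 160, 165, 170, 175, 180, 185, 190, 195]))
side lid [491.5 325.5  88.8 131.4 -16.5  33.7 984. ] pull [490.2 326.1  19.2  55.  -14.4  60.4 124. ]
box [599.5  16.5  99.5 135.4   6.5 179.7 350. ]
(array([117,  97,  94, 104, 109, 168, 154,   4,   0]), array([150, 155, 160, 165, 170, 175, 180, 185, 190, 195]))
```

>>> carry_out --series '[{"gripper":1,"tx":-23.6,"ty":-19.4},{"tx":-23.6,"ty":-19.4},{"tx":-23.6,"ty":-19.4},{"tx":-23.6,"ty":-19.4},{"tx":-23.6,"ty":-19.4},{"tx":-23.6,"ty":-19.4},{"tx":-23.6,"ty":-19.4},{"tx":-23.6,"ty":-19.4},{"tx":-23.6,"ty":-19.4},{"tx":-23.6,"ty":-19.4}]'

```text
validation failed for argument at $.se...
```

>>> carry_out --series '[{"tx":-23.6,"ty":-19.4},{"tx":-23.6,"ty":-19.4},{"tx":-23.6,"ty":-19.4},{"tx":-23.6,"ty":-19.4},{"tx":-23.6,"ty":-19.4},{"tx":-23.6,"ty":-19.4},{"tx":-23.6,"ty":-19.4},{"tx":-23.6,"ty":-19.4},{"tx":-23.6,"ty":-19.4},{"tx":-23.6,"ty":-19.4}]'

```text
validation failed for argument at $.se...
```

>>> carry_out --series '[{"tx":-23.6,"ty":-19.4},{"tx":-23.6,"ty":-19.4},{"tx":-23.6,"ty":-19.4},{"tx":-23.6,"ty":-19.4},{"tx":-23.6,"ty":-19.4},{"tx":-23.6,"ty":-19.4},{"tx":-23.6,"ty":-19.4},{"tx":-23.6,"ty":-19.4},{"tx":-23.6,"ty":-19.4},{"tx":-23.6,"ty":-19.4}]'

```text
validation failed for argument at $.se...
```

>>> carry_out --series '[{"yaw":-6.9},{"yaw":-6.9},{"yaw":-6.9},{"yaw":-6.9},{"yaw":-6.9},{"yaw":-6.9},{"yaw":-6.7},{}]'

```text
validation failed for argument at $.se...
```

>>> carry_out --series '[{"gripper":1,"tx":-23.6,"ty":-19.4,"tz":0,"yaw":0},{"gripper":1,"tx":-23.6,"ty":-19.4,"tz":0,"yaw":0},{"gripper":1,"tx":-23.6,"ty":-19.4,"tz":0,"yaw":0},{"gripper":1,"tx":-23.6,"ty":-19.4,"tz":0,"yaw":0},{"gripper":1,"tx":-23.6,"ty":-19.4,"tz":0,"yaw":0},{"gripper":1,"tx":-23.6,"ty":-19.4,"tz":0,"yaw":0},{"gripper":1,"tx":-23.6,"ty":-19.4,"tz":0,"yaw":0},{"gripper":1,"tx":-23.6,"ty":-19.4,"tz":0,"yaw":0},{"gripper":1,"tx":-23.6,"ty":-19.4,"tz":0,"yaw":0},{"gripper":1,"tx":-23.6,"ty":-19.4,"tz":0,"yaw":0}]'

```text
clock: 1.53
tcp_pos: [342.3, -266.6, 250.1]
ee_rot: [0.0, 0.845, -0.534, 0.0]
contact_force: [1.6, 0.2, -0.4]
gripper_width: 0.996
```

>>> carry_out --series '[{"gripper":1,"tx":-23.6,"ty":-19.4,"tz":0,"yaw":0},{"gripper":1,"tx":-23.6,"ty":-19.4,"tz":0,"yaw":0},{"gripper":1,"tx":-23.6,"ty":-19.4,"tz":0,"yaw":0},{"gripper":1,"tx":-23.6,"ty":-19.4,"tz":0,"yaw":0},{"gripper":1,"tx":-23.6,"ty":-19.4,"tz":0,"yaw":0},{"gripper":1,"tx":-23.6,"ty":-19.4,"tz":0,"yaw":0},{"gripper":1,"tx":-23.6,"ty":-19.4,"tz":0,"yaw":0},{"gripper":1,"tx":-23.6,"ty":-19.4,"tz":0,"yaw":0},{"gripper":1,"tx":-23.6,"ty":-19.4,"tz":0,"yaw":0},{"gripper":1,"tx":-23.6,"ty":-19.4,"tz":0,"yaw":0}]'

```text
clock: 2.37
tcp_pos: [416.2, 29.9, 250.3]
ee_rot: [-0.0, 0.845, -0.534, 0.0]
contact_force: [1.5, -0.8, -0.6]
gripper_width: 1.003
```

>>> carry_out --series '[{"gripper":1,"tx":-23.6,"ty":-19.4,"tz":0,"yaw":0},{"gripper":1,"tx":-23.6,"ty":-19.4,"tz":0,"yaw":0},{"gripper":1,"tx":-23.6,"ty":-19.4,"tz":0,"yaw":0},{"gripper":1,"tx":-23.6,"ty":-19.4,"tz":0,"yaw":0},{"gripper":1,"tx":-23.6,"ty":-19.4,"tz":0,"yaw":0},{"gripper":1,"tx":-23.6,"ty":-19.4,"tz":0,"yaw":0},{"gripper":1,"tx":-23.6,"ty":-19.4,"tz":0,"yaw":0},{"gripper":1,"tx":-23.6,"ty":-19.4,"tz":0,"yaw":0},{"gripper":1,"tx":-23.6,"ty":-19.4,"tz":0,"yaw":0},{"gripper":1,"tx":-23.6,"ty":-19.4,"tz":0,"yaw":0}]'

```text
clock: 3.2
tcp_pos: [490.3, 326.2, 249.9]
ee_rot: [0.0, 0.845, -0.534, 0.0]
contact_force: [0.4, -0.7, 0.1]
gripper_width: 1.001
```

>>> carry_out --series '[{"gripper":1,"tx":0,"ty":0,"tz":0,"yaw":-6.9},{"gripper":1,"tx":0,"ty":0,"tz":0,"yaw":-6.9},{"gripper":1,"tx":0,"ty":0,"tz":0,"yaw":-6.9},{"gripper":1,"tx":0,"ty":0,"tz":0,"yaw":-6.9},{"gripper":1,"tx":0,"ty":0,"tz":0,"yaw":-6.9},{"gripper":1,"tx":0,"ty":0,"tz":0,"yaw":-6.9},{"gripper":1,"tx":0,"ty":0,"tz":0,"yaw":-6.7},{"gripper":1,"tx":0,"ty":0,"tz":0,"yaw":0},{"gripper":1,"tx":0,"ty":0,"tz":0,"yaw":0}]'

```text
clock: 3.95
tcp_pos: [490.1, 324.7, 249.9]
ee_rot: [-0.0, 0.989, -0.145, -0.0]
contact_force: [0.4, 0.5, -0.7]
gripper_width: 1.001
```

```bash
cat >> h.py <<'E'
from scipy.spatial.transform import Rotation as Ro
def delta(x,y,ang):
    s=env.state();q=s["ee_rot"];M=Ro.from_quat([q[1],q[2],q[3],q[0]]).as_matrix()
    a=np.degrees(np.arctan2(M[1,0],M[0,0]));d=M.T@(np.array([x,y,s["tcp_pos"][2]])-s["tcp_pos"])
    print("tcp",np.round(s["tcp_pos"],1),"ang",round(a,2),"tilt",np.round(M[:,2],3),"-> tx,ty,tz",np.round(d,1),"yaw",round(a-ang,2),"F",np.round(s["contact_force"],1),"grip",round(float(s["gripper_width"]),3),"t",s["clock"])
E
python3 - <<'E'
from h import *
delta(489.5,325.5,-16.3)
# finer box pose: rectify rim plane z=181
p=env.get_image("top");np.savez("top1.npz",w=cloud(p),f=p["frame"])
K,R,t=p["camera_matrix"],p["R"],p["t"]
def plane(z): # world (x,y) mm -> pixel
    return K@np.column_stack([R[:,0],R[:,1],R[:,2]*z+t])
s=5; S=np.array([[0,-1/s,0],[-1/s,0,0],[0,0,1]],float)
ims=[]
for z,c in((181,(600,16)),(34,(490,325))):
    A=np.array([[0,-1/s,c[0]+75],[-1/s,0,c[1]+80],[0,0,1]])
    ims.append(cv2.warpPerspective(p["frame"][:,:,::-1],plane(z)@A,(800,750),flags=cv2.INTER_CUBIC|cv2.WARP_INVERSE_MAP))
for i,(c,dx,th) in zip(ims,(((592,15),0,6.3),((490,325),0,-16.5))):
    o=(600,16) if i is ims[0] else (490,325)
    for k in(0,):
        a=np.radians(th);q=np.array([[42,65],[42,-65],[-42,-65],[-42,65]])@np.array([[np.cos(a),np.sin(a)],[-np.sin(a),np.cos(a)]])+c
        px=np.column_stack([(o[1]+80-q[:,1])*s,(o[0]+75-q[:,0])*s]);cv2.polylines(i,[px.astype(np.int32)],True,(0,255,0),1)
cv2.imwrite("pics/v3.png",cv2.resize(np.hstack(ims),(800,375)))
E
```

```text
tcp [490.1 324.7 249.9] ang -16.71 tilt [-0.  0. -1.] -> tx,ty,tz [-0.8 -0.6  0. ] yaw -0.41 F [ 0.4  0.5 -0.7] grip 1.001 t 3.95
```

View pics/v3.png

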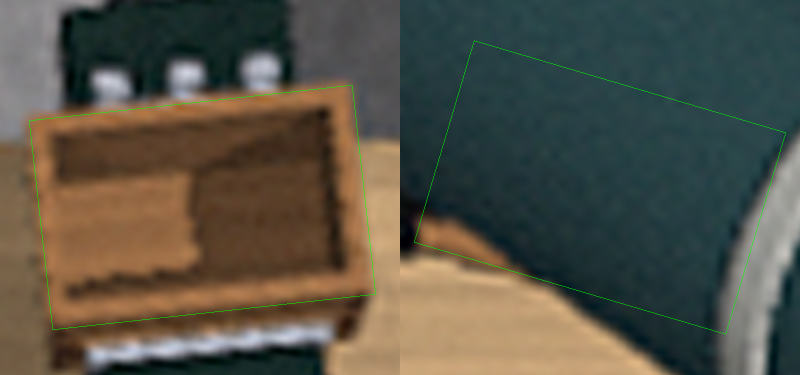

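>>> carry_out --series '[{"gripper":0.6,"tx":-0.6,"ty":-0.6,"tz":25,"yaw":-0.3},{"gripper":0.6,"tx":0,"ty":0,"tz":25,"yaw":0},{"gripper":0.6,"tx":0,"ty":0,"tz":25,"yaw":0},{"gripper":0.6,"tx":0,"ty":0,"tz":25,"yaw":0},{"gripper":0.6,"tx":0,"ty":0,"tz":25,"yaw":0},{"gripper":0.6,"tx":0,"ty":0,"tz":25,"yaw":0},{"gripper":0.6,"tx":0,"ty":0,"tz":20,"yaw":0},{"gripper":0.6,"tx":0,"ty":0,"tz":13,"yaw":0},{"gripper":0.6,"tx":0,"ty":0,"tz":10,"yaw":0},{"gripper":0.6,"tx":0,"ty":0,"tz":0,"yaw":0}]' --force 60

```text
clock: 4.83
tcp_pos: [489.1, 325.3, 55.7]
ee_rot: [0.001, 0.99, -0.141, -0.001]
contact_force: [-0.4, -0.4, -1.1]
gripper_width: 0.6
```

>>> carry_out --series '[{"gripper":0,"tx":0,"ty":0,"tz":0,"yaw":0},{"gripper":0,"tx":0,"ty":0,"tz":0,"yaw":0},{"gripper":0,"tx":0,"ty":0,"tz":0,"yaw":0},{"gripper":0,"tx":0,"ty":0,"tz":0,"yaw":0},{"gripper":0,"tx":0,"ty":0,"tz":0,"yaw":0},{"gripper":0,"tx":0,"ty":0,"tz":0,"yaw":0}]'

```text
clock: 5.33
tcp_pos: [490.2, 326.0, 58.1]
ee_rot: [-0.001, 0.99, -0.141, 0.001]
contact_force: [0.1, -1.3, 9.0]
gripper_width: 0.197
```

>>> carry_out --series '[{"gripper":0,"tx":0,"ty":0,"tz":-5,"yaw":0},{"gripper":0,"tx":0,"ty":0,"tz":-10,"yaw":0},{"gripper":0,"tx":0,"ty":0,"tz":-20,"yaw":0},{"gripper":0,"tx":0,"ty":0,"tz":-25,"yaw":0},{"gripper":0,"tx":0,"ty":0,"tz":-30,"yaw":0},{"gripper":0,"tx":0,"ty":0,"tz":-30,"yaw":0},{"gripper":0,"tx":0,"ty":0,"tz":-30,"yaw":0},{"gripper":0,"tx":0,"ty":0,"tz":-30,"yaw":0},{"gripper":0,"tx":0,"ty":0,"tz":-25,"yaw":0},{"gripper":0,"tx":0,"ty":0,"tz":-15,"yaw":0}]'

```text
clock: 6.17
tcp_pos: [489.5, 326.1, 280.8]
ee_rot: [-0.001, 0.99, -0.14, 0.001]
contact_force: [-0.1, -0.2, -3.0]
gripper_width: 0.197
```

Run:
```python
from h import *
delta(592,15,6.3)
p=env.get_image("side");save(p,"side2.png");w=cloud(p)
np.savez("side2.npz",w=w,f=p["frame"])
z=env.state()["tcp_pos"][2]-57
print(rect(w,(490,325),(z+26,z+40)))
```

```text
tcp [489.5 326.1 280.8] ang -16.15 tilt [ 0.003  0.001 -1.   ] -> tx,ty,tz [ 1.850e+02  2.703e+02 -2.000e-01] yaw -22.45 F [-0.1 -0.2 -3. ] grip 0.197 t 6.1667
[ 489.4  326.3   87.8  131.6  -16.1  256.5 1013. ]
```

View pics/side2.png

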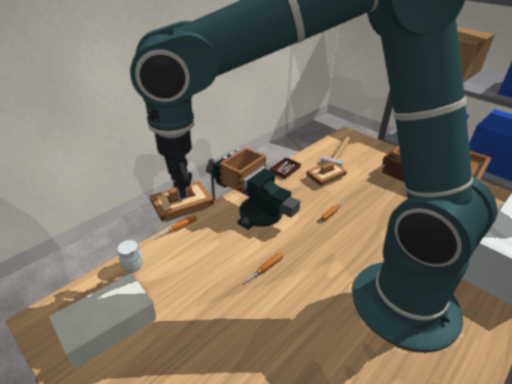

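>>> carry_out --series '[{"gripper":0,"tx":10,"ty":14.6,"tz":0,"yaw":0},{"gripper":0,"tx":18.5,"ty":27,"tz":0,"yaw":0},{"gripper":0,"tx":20,"ty":29.2,"tz":0,"yaw":0},{"gripper":0,"tx":20,"ty":29.2,"tz":0,"yaw":0},{"gripper":0,"tx":20,"ty":29.2,"tz":0,"yaw":0},{"gripper":0,"tx":20,"ty":29.2,"tz":0,"yaw":0},{"gripper":0,"tx":20,"ty":29.2,"tz":0,"yaw":0},{"gripper":0,"tx":20,"ty":29.2,"tz":0,"yaw":0},{"gripper":0,"tx":20,"ty":29.2,"tz":0,"yaw":0},{"gripper":0,"tx":16.5,"ty":24.3,"tz":0,"yaw":0}]'

```text
clock: 7.05
tcp_pos: [592.0, 11.7, 277.1]
ee_rot: [0.0, 0.99, -0.141, -0.0]
contact_force: [0.7, -0.8, -2.8]
gripper_width: 0.195
```

>>> carry_out --series '[{"gripper":0,"tx":0,"ty":0,"tz":0,"yaw":-4.5},{"gripper":0,"tx":0,"ty":0,"tz":0,"yaw":-4.5},{"gripper":0,"tx":0,"ty":0,"tz":0,"yaw":-4.5},{"gripper":0,"tx":0,"ty":0,"tz":0,"yaw":-4.5},{"gripper":0,"tx":0,"ty":0,"tz":0,"yaw":-4.5},{"gripper":0,"tx":0,"ty":0,"tz":0,"yaw":0},{"gripper":0,"tx":0,"ty":0,"tz":0,"yaw":0},{"gripper":0,"tx":0,"ty":0,"tz":0,"yaw":0}]'

```text
clock: 7.72
tcp_pos: [591.8, 14.5, 277.0]
ee_rot: [-0.0, 0.999, 0.054, -0.0]
contact_force: [0.2, -0.0, -2.2]
gripper_width: 0.196
```

Run:
```python
from h import *
delta(592,15,6.3)
z=env.state()["tcp_pos"][2]-58
for n in("top","side"):
    p=env.get_image(n);save(p,n+"3.png");w=cloud(p);np.savez(n+"3.npz",w=w,f=p["frame"])
    print(rect(w,(592,15),(z+26,z+40)), "rim box:",rect(np.load(n+"0.npz")["w"],(600,16),(176,187)))
i=cv2.imread("pics/side3.png")[90:210,170:330];j=cv2.imread("pics/top3.png")[100:220,170:330]
cv2.imwrite("pics/v5.png",cv2.resize(np.hstack([i,j]),(800,300),interpolation=2))
```

```text
tcp [591.8  14.5 277. ] ang 6.17 tilt [-0.  0. -1.] -> tx,ty,tz [ 0.3 -0.5 -0. ] yaw -0.13 F [ 0.2 -0.  -2.2] grip 0.196 t 7.7167
[588.1  39.2  80.9  86.7 -84.1 252.5 381. ] rim box: [598.9  15.7  98.9 129.7   6.2 180.7 323. ]
[591.4  15.8  87.  133.2   6.6 252.4 530. ] rim box: [599.5  16.5  99.5 135.4   6.5 180.1 304. ]
```

View pics/v5.png

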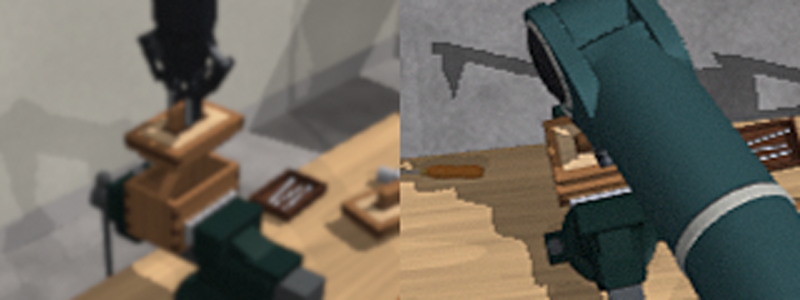

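Run:
```python
from h import *
def ext(f,zr,c=(592,15),th=6.3):
    w=np.load(f)["w"];m=(w[...,2]>zr[0])&(w[...,2]<zr[1]);q=w[m][:,:2]-c
    a=np.radians(th);q=q@np.array([[np.cos(a),-np.sin(a)],[np.sin(a),np.cos(a)]])
    q=q[(abs(q[:,0])<75)&(abs(q[:,1])<90)]
    s=q[abs(q[:,0])<38]; print(f,zr,"y",np.round(np.percentile(s[:,1],[0,1,99,100]),1),end=" ")
    L=[]
    for y in range(-55,60,10):
        k=q[abs(q[:,1]-y)<5,0]
        L.append((y,round(k.min(),1),round(k.max(),1)) if len(k) else (y,))
    print(*L)
ext("side0.npz",(176,187));ext("top0.npz",(176,187));ext("side3.npz",(246,258))
```

```text
side0.npz (176, 187) y [-67.  -66.3  67.1  68.4] (-55, np.float64(-41.9), np.float64(44.1)) (-45, np.float64(-39.2), np.float64(44.2)) (-35, np.float64(-41.4), np.float64(56.5)) (-25, np.float64(-38.5), np.float64(56.2)) (-15, np.float64(-38.5), np.float64(44.4)) (-5, np.float64(-40.8), np.float64(54.7)) (5, np.float64(-39.0), np.float64(57.3)) (15, np.float64(-40.2), np.float64(45.1)) (25, np.float64(-40.2), np.float64(56.7)) (35, np.float64(-38.8), np.float64(56.3)) (45, np.float64(-38.5), np.float64(45.0)) (55, np.float64(-42.3), np.float64(43.3))
top0.npz (176, 187) y [-64.5 -64.4  64.5  64.8] (-55, np.float64(-41.8), np.float64(40.7)) (-45, np.float64(-41.0), np.float64(43.5)) (-35, np.float64(-41.3), np.float64(54.2)) (-25, np.float64(-42.0), np.float64(56.4)) (-15, np.float64(-40.6), np.float64(43.9)) (-5, np.float64(-42.4), np.float64(52.4)) (5, np.float64(-41.2), np.float64(55.5)) (15, np.float64(-39.8), np.float64(45.0)) (25, np.float64(-41.3), np.float64(53.2)) (35, np.float64(-41.4), np.float64(55.0)) (45, np.float64(-40.4), np.float64(42.5)) (55, np.float64(-41.2), np.float64(42.9))
side3.npz (246, 258) y [-65.7 -64.5  65.3  66.6] (-55, np.float64(-43.6), np.float64(11.9)) (-45, np.float64(-43.5), np.float64(8.1)) (-35, np.float64(-43.9), np.float64(-3.1)) (-25, np.float64(-42.9), np.float64(-10.1)) (-15, np.float64(-43.5), np.float64(39.8)) (-5, np.float64(-43.5), np.float64(42.1)) (5, np.float64(-42.3), np.float64(42.9)) (15, np.float64(-43.3), np.float64(41.9)) (25, np.float64(-44.2), np.float64(40.8)) (35, np.float64(-41.3), np.float64(40.8)) (45, np.float64(-42.1), np.float64(41.9)) (55, np.float64(-42.1), np.float64(42.3))
```

>>> carry_out --series '[{"gripper":0,"tx":1.8,"ty":-0.2,"tz":5,"yaw":-0.2},{"gripper":0,"tx":0,"ty":0,"tz":10,"yaw":0},{"gripper":0,"tx":0,"ty":0,"tz":10,"yaw":0},{"gripper":0,"tx":0,"ty":0,"tz":7,"yaw":0},{"gripper":0,"tx":0,"ty":0,"tz":3,"yaw":0},{"gripper":0,"tx":0,"ty":0,"tz":2,"yaw":0},{"gripper":0,"tx":0,"ty":0,"tz":2,"yaw":0},{"gripper":0,"tx":0,"ty":0,"tz":0,"yaw":0}]' --force 80

```text
clock: 8.48
tcp_pos: [593.7, 14.9, 237.8]
ee_rot: [-0.0, 0.998, 0.057, -0.0]
contact_force: [-0.1, -0.1, -2.5]
gripper_width: 0.191
```

>>> carry_out --series '[{"gripper":0,"tx":0,"ty":0,"tz":1.5,"yaw":0},{"gripper":0,"tx":0,"ty":0,"tz":1.5,"yaw":0},{"gripper":0,"tx":0,"ty":0,"tz":1.5,"yaw":0},{"gripper":0,"tx":0,"ty":0,"tz":0,"yaw":0},{"gripper":0,"tx":0,"ty":0,"tz":0,"yaw":0}]'

```text
clock: 8.9
tcp_pos: [593.7, 14.9, 233.5]
ee_rot: [-0.0, 0.998, 0.057, -0.0]
contact_force: [-1.4, 0.3, -3.1]
gripper_width: 0.19
```

>>> carry_out --series '[{"gripper":0,"tx":0,"ty":0,"tz":1.2,"yaw":0},{"gripper":0,"tx":0,"ty":0,"tz":1.2,"yaw":0},{"gripper":0,"tx":0,"ty":0,"tz":1.2,"yaw":0},{"gripper":0,"tx":0,"ty":0,"tz":1.2,"yaw":0},{"gripper":0,"tx":0,"ty":0,"tz":0,"yaw":0},{"gripper":0,"tx":0,"ty":0,"tz":0,"yaw":0}]'

```text
clock: 9.4
tcp_pos: [593.7, 14.9, 228.6]
ee_rot: [-0.0, 0.998, 0.057, -0.0]
contact_force: [0.7, -0.8, -2.7]
gripper_width: 0.196
```

>>> carry_out --series '[{"gripper":0,"tx":0,"ty":0,"tz":1,"yaw":0},{"gripper":0,"tx":0,"ty":0,"tz":1,"yaw":0},{"gripper":0,"tx":0,"ty":0,"tz":1,"yaw":0},{"gripper":0,"tx":0,"ty":0,"tz":0,"yaw":0},{"gripper":0,"tx":0,"ty":0,"tz":0,"yaw":0}]'

```text
clock: 9.82
tcp_pos: [593.7, 14.9, 225.6]
ee_rot: [-0.0, 0.998, 0.057, -0.0]
contact_force: [-0.3, -0.0, -1.8]
gripper_width: 0.192
```

>>> carry_out --series '[{"gripper":0,"tx":0,"ty":0,"tz":0.8,"yaw":0},{"gripper":0,"tx":0,"ty":0,"tz":0.8,"yaw":0},{"gripper":0,"tx":0,"ty":0,"tz":0,"yaw":0},{"gripper":0,"tx":0,"ty":0,"tz":0,"yaw":0}]'

```text
clock: 10.15
tcp_pos: [593.9, 14.9, 225.3]
ee_rot: [0.0, 0.998, 0.057, 0.0]
contact_force: [-7.4, -2.1, 17.3]
gripper_width: 0.195
```

>>> carry_out --series '[{"gripper":0,"tx":-0.5,"ty":0,"tz":0.5,"yaw":0},{"gripper":0,"tx":0,"ty":0,"tz":0.3,"yaw":0},{"gripper":0,"tx":0,"ty":0,"tz":0,"yaw":0},{"gripper":0,"tx":0,"ty":0,"tz":0,"yaw":0}]'

```text
clock: 10.48
tcp_pos: [593.8, 14.9, 225.2]
ee_rot: [0.0, 0.998, 0.057, 0.001]
contact_force: [-8.3, -3.1, 25.1]
gripper_width: 0.194
```

Run:
```python
from h import *
delta(593,15,6.3);s=env.state();print(np.round(s["moment"],2))
for n in("side","top"):
    p=env.get_image(n);save(p,n+"6.png");w=cloud(p);np.savez(n+"6.npz",w=w,f=p["frame"])
    if n=="side":print(rect(w,(592,15),(194,208)))
    a=np.radians(6.3);q=w[...,:2]-[593,15];X=q@[np.cos(a),np.sin(a)];Y=q@[-np.sin(a),np.cos(a)]
    m=(abs(X)<40)&(abs(Y)<63)&(w[...,2]>190)&(w[...,2]<212)&((abs(X)>18)|(abs(Y)>40))
    A=np.column_stack([X[m],Y[m],np.ones(m.sum())]);c=np.linalg.lstsq(A,w[m][:,2],rcond=None)[0];print(n,m.sum(),"plane slopes/height",np.round(c,4))
i=cv2.imread("pics/side6.png")[110:200,180:300];cv2.imwrite("pics/v6.png",cv2.resize(i,(800,600),interpolation=2))
```

```text
tcp [593.8  14.9 225.2] ang 6.51 tilt [ 0.002 -0.001 -1.   ] -> tx,ty,tz [-0.8 -0.2 -0. ] yaw 0.21 F [-8.3 -3.1 25.1] grip 0.194 t 10.4833
[-0.54  2.16  0.01]
[593.1  16.4  87.8 134.2   7.3 200.7 503. ]
side 325 plane slopes/height [ 2.290000e-02 -5.900000e-03  2.007287e+02]
top 244 plane slopes/height [ 8.700000e-03 -4.900000e-03  2.012383e+02]
```

View pics/v6.png

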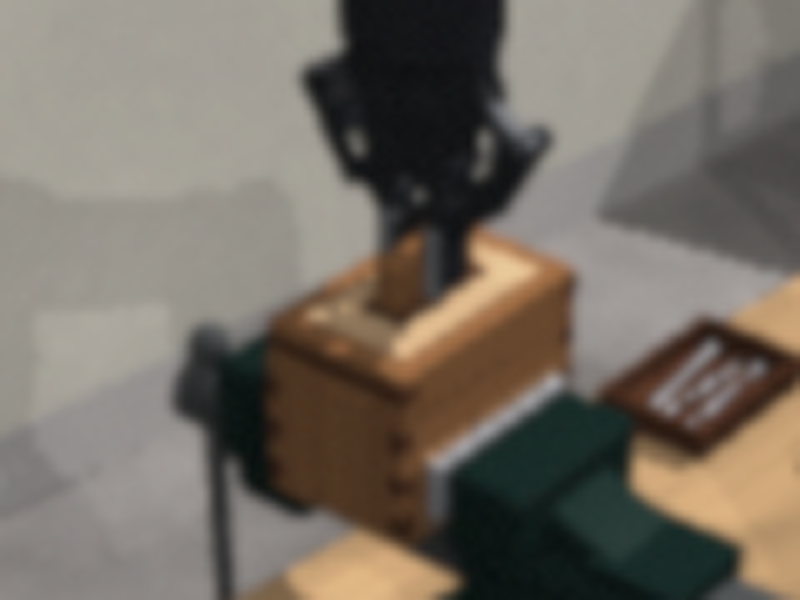

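Run:
```python
from h import *
for f,z0,xc in(("side3.npz",252.5,18),("side6.npz",201,18),("top6.npz",201,18),("side0.npz",181,0),("top0.npz",181,0)):
    w=np.load(f)["w"];a=np.radians(6.3);q=w[...,:2]-[593,15];X=q@[np.cos(a),np.sin(a)];Y=q@[-np.sin(a),np.cos(a)]
    b=(abs(X)<40)&(abs(Y)<63)&(abs(w[...,2]-z0)<7)
    r=[]
    for sx in(-1,1):
        m=b&(sx*X>(26 if xc else 35))
        r.append((round(np.median(X[m]),1),round(np.median(w[m][:,2]),2),round(np.mean(w[m][:,2]),2),m.sum()))
    print(f,*r)
```

```text
side3.npz (np.float64(-32.0), np.float64(252.33), np.float64(252.3), np.int64(100)) (np.float64(32.9), np.float64(252.25), np.float64(252.18), np.int64(50))
side6.npz (np.float64(-33.6), np.float64(200.52), np.float64(200.21), np.int64(107)) (np.float64(33.8), np.float64(200.43), np.float64(200.67), np.int64(46))
top6.npz (np.float64(-32.9), np.float64(200.57), np.float64(200.71), np.int64(74)) (np.float64(32.3), np.float64(201.23), np.float64(201.12), np.int64(37))
side0.npz (np.float64(-38.4), np.float64(179.49), np.float64(179.35), np.int64(56)) (np.float64(36.9), np.float64(179.58), np.float64(178.91), np.int64(57))
top0.npz (np.float64(-37.4), np.float64(180.53), np.float64(180.43), np.int64(52)) (np.float64(37.1), np.float64(180.73), np.float64(180.63), np.int64(51))
```

>>> carry_out --series '[{"gripper":0,"tx":-0.5,"ty":0.1,"tz":0,"yaw":0},{"gripper":0,"tx":0,"ty":0,"tz":0,"yaw":0},{"gripper":0,"tx":0,"ty":0,"tz":0,"yaw":0},{"gripper":0,"tx":0,"ty":0,"tz":0,"yaw":0},{"gripper":0,"tx":0,"ty":0,"tz":0,"yaw":0}]'

```text
clock: 11.0
tcp_pos: [593.8, 14.9, 225.3]
ee_rot: [0.0, 0.998, 0.057, 0.002]
contact_force: [-2.5, -1.0, 22.5]
gripper_width: 0.195
```

Run:
```python
from h import *
delta(593.3,15.3,6.4);print(env.close_job());delta(593.3,15.3,6.4)
```

```text
tcp [593.8  14.9 225.3] ang 6.52 tilt [ 0.003 -0.    -1.   ] -> tx,ty,tz [-0.5 -0.5 -0. ] yaw 0.12 F [-2.5 -1.  22.5] grip 0.195 t 11.0
the job is handed in; nothing more can be done
None
the job is handed in; nothing more can be done
```

I picked up the two-knuckle lid (on the left) by its pull and lowered it onto the box. I handed the job in at 11.0 s, with the lid seated and pressed down.

- **Fit:** the slab top is 20.5–21 mm above the rim (20 nominal). The TCP is about 0.5 mm and 0.1° from the measured box pose.
- **Press and grip:** the wrist read about 22 N of downward press, and sideways force dropped to under 3 N after a small correction. The pull was still in the gripper.
- **Level:** the TCP tilt read 0.003 rad. Comparing the lid's front and back edges gave at most about 0.01 rad. A rougher plane fit disagreed, giving 0.009 rad from the top camera and 0.023 from the side, still under the 0.03 limit.
- **Yaw:** the side camera's outline fit put the seated lid at 7.3°, against about 6.4° for the box and 6.5° for the gripper. I took this as noise, because the gripper covers part of the lid in that view.
- **Not checked directly:** I did not see the meshed knuckles close up. I inferred the mesh from the lid reaching full depth with no resistance on the way down. I also did not measure the other lid or the bench items again at the end; the moves were planned clear of them.

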